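Stack the shields and samples on two irradiation ports

ROBOT

A 6-joint arm with a two-finger parallel gripper is mounted at the origin on the work surface. World frame = base frame: x ahead of the robot, y to its left, z up, the work surface at z = 0. Lengths are in mm, angles in rad, forces in N, time in s.
With the tool pointing down it reaches from about 375 to 750 mm from the base axis. Payload 9 kg.
Tool frame: the origin (TCP) lies at the very end of the fingers, on their centre line; the grasp point (between the pads) lies 19 mm behind it; z points along the fingers, y is the direction in which the jaws open and shut (so a half turn about z gives the same grasp; the last joint's range is limited). The gripper opens to 85 mm and grips with 20 to 120 N. Pads are 22 mm wide; open, the fingers measure 114 mm over their backs; the gripper's body (76 mm by 85 mm) begins 54 mm behind the grasp point. The pads swing forward as they close: fully open they stand 13 mm farther back than shut.
Start: joints at [-1.321, 0.104, 0.097, 1.564, 0, 1.353], TCP at [270.569, -535.565, 231.331] pointing down, gripper open.
Joint ranges: [-2.99, 2.99], [-0.84, 1.86], [-1.1, 1.16], [-1.84, 2.11], [-1.51, 1.56], [-3.14, 3.14]. Speed limits (rad/s): [2.22, 2.22, 2.57, 3.14, 3.14, 3.14].

INTERFACE

Orientations are given as [roll, pitch, yaw] about the fixed x, y, z axes, in that order (R = Rz(yaw) Ry(pitch) Rx(roll)).
In Python, from station import bot gives the robot as it stands. Calls block until the motion is done:
- bot.reach(position, orientation): joint-space move of the TCP to a pose.
- bot.move_linear(position, v=150, frame=None, contact_N=None): straight line of the TCP; frame=None keeps the orientation; v is the mean speed in mm/s. With contact_N (N) it stops when the force on the tool has changed by that much, and returns True; else False.
- bot.move_joints(angles): joint-space move.
- bot.gripper_to(opening, effort=None): opening from 0.0 (shut) to 1.0 (fully open); effort is the grip in N (None keeps the last); returns when the fingers have stopped.
- bot.dwell(seconds).
- bot.inverse_kinematics(position, orientation): joint angles nearest the present ones, or None.
- bot.read_state(): the state.
- bot.get_image(name): name is "side" or "top"; returns a dict with "color" (420x560x3 uint8, red, green, blue), "fx", "fy", "cx", "cy" (pixels), "rvec" (rotation vector, rad) and "tvec" (3), from world to camera coordinates, as OpenCV has them. Camera axes: x right, y down, z forward; pixel columns grow to the right and rows downward; lengths in mm; the calibration is good to about 2 mm. A picture is of the moment at which its call begins. There is no depth.
A pose or a line that the arm cannot do raises bot.Unreachable and nothing moves.
- bot.sign_off(): hands the job in, once; it reports no verdict.
The state is a dict: "time": time; "q": joint angles; "qd": joint speeds; "joint_efforts": joint torques, N m; "eef_pos": TCP position; "eef_rot": TCP orientation; "contact_force": force on the tool from outside, world axes, zero at the start; "ft_torque": the same for the moment, N m; "grip_width": opening from 0.0 (shut) to 1.0 (fully open).
Only numpy, scipy, OpenCV 4.12 (cv2) and the standard library are available. Lean on these libraries where they do the work, as an engineer would, in place of code of your own. Each camera call takes 0.05 s, during which the arm holds its last target.

TASK

Get the two chamber ports ready for the next irradiation: in the middle of the red-rimmed port stack the dark lead ring, on it the copper ring, and the green component carrier on top; in the middle of the blue-rimmed port put the aluminium ring with the yellow detector on top of it. Both piles must stand upright with the pieces neatly centred over one another, window and chip upward. Leave the amber jar, the violet pot and the brown preamplifier box standing where they are.

Things in the scene. Friction and masses are not known exactly. Their poses are not given: they have to be found in the camera images.
- lead_c (a point): lead ring: dark grey metal ring, 46 mm across, 40 mm tall, 20 mm hole upright through it, about 0.6 kg; loose, stands upright on the bench; point: its centre, half-way up, z up
- copper_c (a point): copper ring: reddish copper ring, 46 mm across, 40 mm tall, 20 mm hole upright through it, about 0.5 kg; loose, stands upright on the bench; point: its centre, half-way up, z up
- alu_c (a point): aluminium ring: pale silver ring, 46 mm across, 40 mm tall, 20 mm hole upright through it, about 0.15 kg; loose, stands upright on the bench; point: its centre, half-way up, z up
- carrier_c (a point): component carrier: square green block, 44 x 44 mm, 40 mm tall, its x and y axes square to its side faces, a black chip on its top, about 0.1 kg; loose, stands upright on the bench; point: its centre, half-way up, z up
- detector_c (a point): detector: yellow cylinder, 46 mm across, 40 mm tall, round black window on its top, about 0.12 kg; loose, stands upright on the bench; point: its centre, half-way up, z up
- port_red_top (a point): port with the red rim: fixed low round steel flange, 84 mm across, 20 mm tall, on the chamber's dark base plate (170 x 260 x 8 mm); flat top with a red band outside and a bare metal disc of 56 mm in the middle; point: centre of its flat top, z up; pieces stand in the middle of it
- port_blue_top (a point): port with the blue rim: fixed low round steel flange, 84 mm across, 20 mm tall, on the chamber's dark base plate (170 x 260 x 8 mm); flat top with a blue band outside and a bare metal disc of 56 mm in the middle; point: centre of its flat top, z up; pieces stand in the middle of it
- jar_c (a point): amber glass jar with blue cap, 44 mm across, 56 mm tall; loose bystander, to be left alone; point: its centre, half-way up
- pot_c (a point): violet plastic pot with violet lid, 48 mm across, 46 mm tall; loose bystander, to be left alone; point: its centre, half-way up
- preamp_c (a point): small brown preamplifier box, 40 x 56 mm, 30 mm tall, two steel studs on top standing 8 mm higher; loose bystander, to be left alone; point: its centre, half-way up the box
Not all that is in view belongs to the job. Leave any turquoise look-alike of the part that bears copper_c alone.

How it is judged (in metres and radians):
At the end, for the whole second after the job is handed in: Red port: lead, copper, carrier from the bottom up; blue port: aluminium, then detector. Bottom pieces within 12 mm of the port's centre, upper ones within 10 mm of the piece below, heights within 5 mm of a closed pile, upright within 0.12 rad, released and at rest (horizontal distance between lead_c and port_red_top below 0.012 m and z of lead_c in the frame of port_red_top between 0.015 and 0.025 m and angle between each of lead_c, copper_c, carrier_c, alu_c, detector_c's own z axis and vertical below 0.12 rad and linear speed of each of lead, copper, carrier, alu, detector below 0.02 m/s and horizontal distance between copper_c and lead_c below 0.01 m and z of copper_c in the frame of port_red_top between 0.055 and 0.065 m and horizontal distance between carrier_c and copper_c below 0.01 m and z of carrier_c in the frame of port_red_top between 0.095 and 0.105 m and horizontal distance between alu_c and port_blue_top below 0.012 m and z of alu_c in the frame of port_blue_top between 0.015 and 0.025 m and horizontal distance between detector_c and alu_c below 0.01 m and z of detector_c in the frame of port_blue_top between 0.055 and 0.065 m); the robot touches nothing.
It fails at once if the amber jar is shifted by more than 25 mm or tipped (distance of jar_c from where it was at the start of the episode above 0.025 m or angle between jar_c's own z axis and vertical above 0.4 rad).
It fails at once if the violet pot is shifted by more than 25 mm or tipped (distance of pot_c from where it was at the start of the episode above 0.025 m or angle between pot_c's own z axis and vertical above 0.4 rad).
It fails at once if the preamplifier box is shifted by more than 25 mm or tipped (distance of preamp_c from where it was at the start of the episode above 0.025 m or angle between preamp_c's own z axis and vertical above 0.4 rad).
It also fails if it takes over 131 s, if anything falls off the work surface, if the arm or the gripper's body presses on something with over 40 N, if the wrist force passes 120 N, or if a joint passes its speed limit or range.

## Working session

There is one attempt and no reset: what is moved stays moved. The work goes in short steps, each a Python script; the robot and the scene stay as the last script left them, time stands still between calls to the robot, and variables do not carry over. Pictures are saved under pics/ and viewed, and the job is handed in when it is done.

```bash
ls; mkdir -p pics
python3 - <<'E'
from station import bot
import cv2
for n in("top","side"):
    d=bot.get_image(n); cv2.imwrite(f"pics/{n}0.png",d["color"][:,:,::-1])
    print(n,d["fx"],d["fy"],d["cx"],d["cy"],d["rvec"],d["tvec"])
s=bot.read_state();print(s["time"],s["eef_pos"],s["eef_rot"],s["grip_width"])
E
```

```text
pics
top 452.185265529232 452.185265529232 279.3009465915945 206.52763486972273 [ 2.18464608 -2.22464436  0.01214999] [ -24.83304798  518.17955779 1157.99637222]
side 398.49881562253006 398.49881562253006 275.2978359629632 212.77059105989184 [ 2.13333933  0.60832071 -0.30787854] [-418.24217262 -155.85300281 1214.40018509]
0.1 [ 270.46398851 -535.2232012   230.58138496] [-3.14036522e+00 -2.66002336e-04  4.67772541e-01] 1.0000338532114443
```

View pics/top0.png

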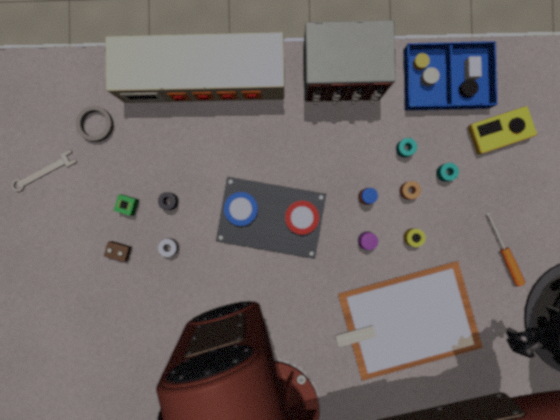

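View pics/side0.png

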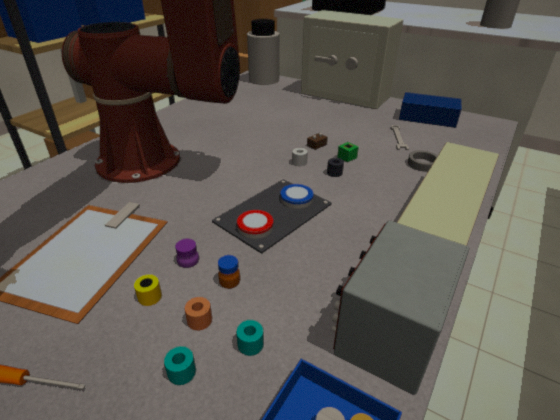

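```bash
cat > h.py <<'E'
import numpy as np, cv2
from station import bot
def ray(d,u,v,z):
    R=cv2.Rodrigues(np.array(d["rvec"],float))[0]; t=np.array(d["tvec"],float).ravel()
    C=-R.T@t; r=R.T@np.array([(u-d["cx"])/d["fx"],(v-d["cy"])/d["fy"],1])
    return C+r*(z-C[2])/r[2]
def px(d,p):
    K=np.array([[d["fx"],0,d["cx"]],[0,d["fy"],d["cy"]],[0,0,1]])
    return cv2.projectPoints(np.array([p],float),np.array(d["rvec"]),np.array(d["tvec"]),K,None)[0].ravel()
def tri(d1,p1,d2,p2):
    def P(d):
        K=np.array([[d["fx"],0,d["cx"]],[0,d["fy"],d["cy"]],[0,0,1]])
        return K@np.c_[cv2.Rodrigues(np.array(d["rvec"]))[0],np.array(d["tvec"]).ravel()]
    X=cv2.triangulatePoints(P(d1),P(d2),np.array(p1,float),np.array(p2,float)).ravel(); return X[:3]/X[3]
E
python3 - <<'E'
from h import *
i=cv2.imread("pics/top0.png")
a=cv2.resize(i[130:280,90:215],None,fx=5,fy=5,interpolation=cv2.INTER_CUBIC)[0:600][:,:]
a=cv2.resize(i[180:270,95:215],None,fx=6,fy=6,interpolation=cv2.INTER_CUBIC); cv2.imwrite("pics/a.png",a)
a=cv2.resize(i[130:260,350:470],None,fx=4.5,fy=4.5,interpolation=cv2.INTER_CUBIC); cv2.imwrite("pics/b.png",a)
a=cv2.resize(i[170:265,210:335],None,fx=6,fy=6,interpolation=cv2.INTER_CUBIC); cv2.imwrite("pics/c.png",a)
E
```

```text
(no output)
```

View pics/a.png

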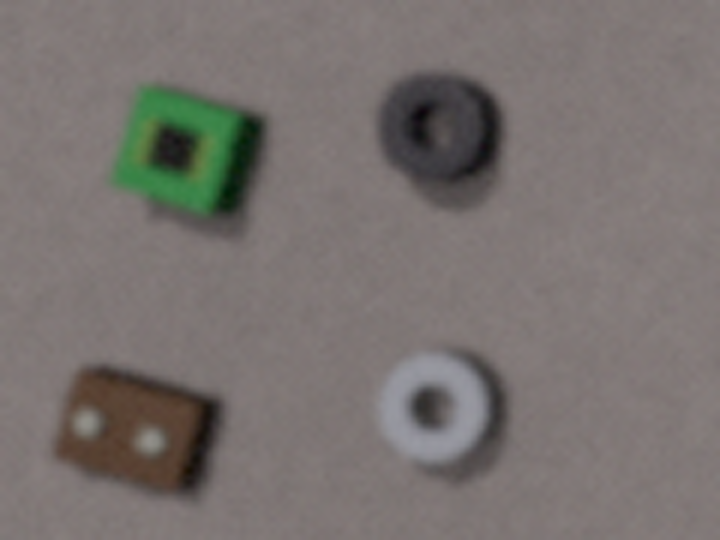

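View pics/b.png

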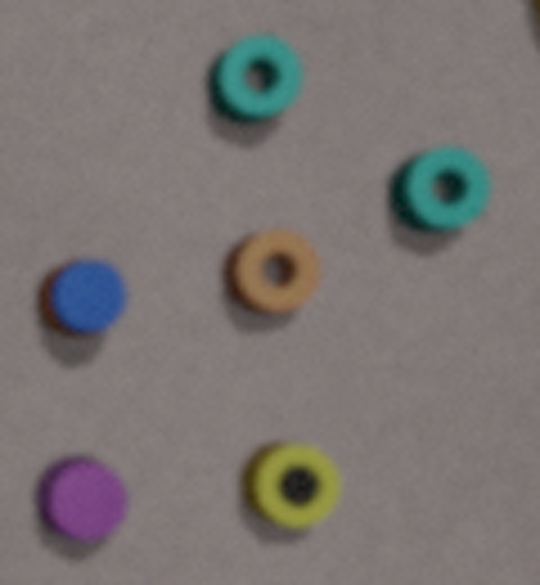

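View pics/c.png

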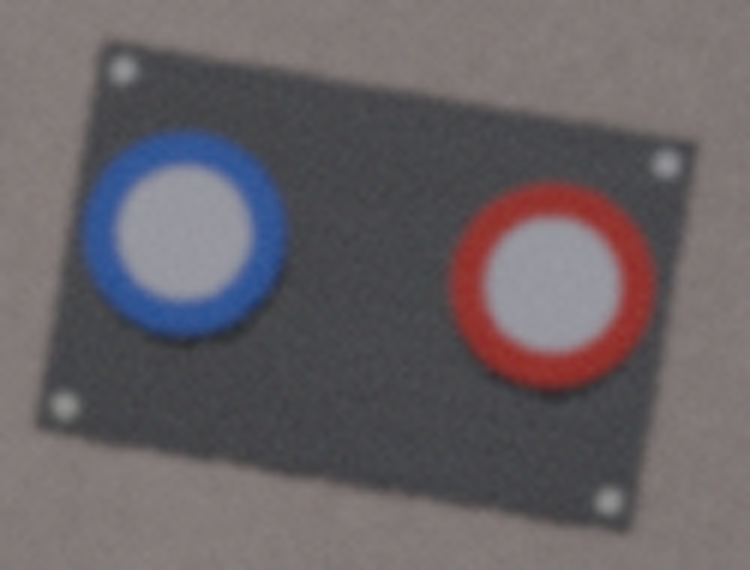

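The crops confirm the choice. Candidates, in top-view pixels:
- **Copper:** the orange-brown ring at (411,190). The two turquoise look-alikes at (407,148) and (449,173) are rejected.
- **Lead:** the dark ring at (168,202). The large grey ring at (95,124) and the black item in the tray at (470,88) are rejected.
- **Aluminium:** the pale ring at (168,248).
- **Detector:** the yellow one with a window at (416,238). The meter at (503,130) and the yellow tray item at (422,61) are rejected.
- **Carrier:** green, at (126,205).
- **Ports:** blue at (240,209), red at (302,217).
- **Bystanders:** jar (369,197), pot (368,241), preamp (118,252).

Run:
```python
from h import *
T=bot.get_image("top");S=bot.get_image("side")
def med(n):
    return np.mean([bot.get_image(n)["color"].astype(float) for _ in range(6)],0).astype(np.uint8)
it=med("top");isd=med("side")
print(bot.read_state()["time"])
np.savez("start.npz",t=it,s=isd)
def blob(img,box,f):
    x,y,w,h=box;c=cv2.resize(img[y:y+h,x:x+w],None,fx=8,fy=8,interpolation=cv2.INTER_CUBIC)
    hsv=cv2.cvtColor(c,cv2.COLOR_RGB2HSV).astype(int)
    m=f(hsv[...,0],hsv[...,1],hsv[...,2]).astype(np.uint8)*255
    m=cv2.morphologyEx(m,cv2.MORPH_OPEN,np.ones((9,9)))
    k=max(cv2.findContours(m,cv2.RETR_EXTERNAL,cv2.CHAIN_APPROX_NONE)[0],key=cv2.contourArea)
    k=cv2.convexHull(k) ; cv2.drawContours(c,[k],-1,(255,0,255),1)
    e=cv2.fitEllipse(k);r=cv2.minAreaRect(k)
    cv=lambda p:((p[0]+.5)/8-.5+x,(p[1]+.5)/8-.5+y)
    return cv(e[0]),np.array(e[1])/8,cv(r[0]),np.array(r[1])/8,r[2],c,cv2.boxPoints(r)
items={
"lead":((152,186,34,34),lambda h,s,v:(v<88),40),
"alu":((152,232,34,34),lambda h,s,v:(v>140),40),
"copper":((395,174,34,34),lambda h,s,v:(s>90)&(v>128),40),
"detector":((399,222,34,34),lambda h,s,v:(s>90)&(v>115),40),
"carrier":((108,188,36,36),lambda h,s,v:(s>90)&(v>110),40),
"red":((280,195,44,44),lambda h,s,v:(s>110)&(v>80),28),
"blue":((217,186,46,46),lambda h,s,v:(s>110)&(v>80),28),
"reddisc":((284,199,36,36),lambda h,s,v:(s<60)&(v>130),28),
"bluedisc":((222,191,38,38),lambda h,s,v:(s<70)&(v>130),28),
"jar":((355,183,30,30),lambda h,s,v:(h>95)&(h<130)&(s>110)&(v>100),56),
"pot":((353,226,32,32),lambda h,s,v:(s>90)&(v>110),46),
"preamp":((100,236,36,34),lambda h,s,v:(s>60)&(v>60)&(v<140),30),
}
tiles=[]
for n,(b,f,z) in items.items():
    e,ax,r,rs,ang,c,bp=blob(it,b,f)
    p=ray(T,*e,z);q=ray(T,*r,z)
    print(n,np.round(e,1),"ax_mm",np.round(ax*(1158-z)/452,1),"ell",p[:2].round(1),"rect",q[:2].round(1),np.round(rs*(1158-z)/452,1),round(ang,1), "side px",px(S,[*p[:2],z]).round(1))
    tiles.append(cv2.resize(c,(190,190)))
im=np.vstack([np.hstack(tiles[i:i+4]) for i in(0,4,8)])
cv2.imwrite("pics/t1.png",im[:,:,::-1])
```

```text
0.8
lead [168.4 202.1] ax_mm [49.4 55.5] ell [533.  242.9] rect [534.5 241.9] [54.7 47.9] 41.5 side px [332.7 162.1]
alu [166.3 247.4] ax_mm [41.9 42.5] ell [419.8 249.7] rect [419.9 249.6] [41.7 42. ] 90.0 side px [298.9 151.4]
copper [411.6 189.6] ax_mm [41.5 42.9] ell [ 553.1 -364.8] rect [ 553.  -364.9] [42.2 41.2] 23.6 side px [195.9 306.9]
detector [415.7 237.5] ax_mm [44.3 45.5] ell [ 433.8 -372.1] rect [ 434.  -371.9] [44.6 43.9] 45.0 side px [144.9 283.5]
carrier [123.7 204.3] ax_mm [50.5 51.2] ell [529.5 355.3] rect [529.5 355.2] [40.8 42.9] 17.7 side px [347.5 146.5]
red [301.6 217.3] ax_mm [85.  86.1] ell [489.  -90.2] rect [488.9 -90.3] [85.6 84.7] 90.0 side px [253.8 220.9]
blue [240.4 208.6] ax_mm [85.2 86.2] ell [513.6  63.9] rect [513.5  64.3] [85.6 84.7] 90.0 side px [295.5 193.1]
reddisc [301.6 217. ] ax_mm [55.3 55.6] ell [489.7 -90.2] rect [489.6 -90.3] [54.4 54.7] 90.0 side px [254. 221.]
bluedisc [240.2 208.3] ax_mm [55.5 55.7] ell [514.4  64.3] rect [514.4  64.5] [55.2 55.4] 78.7 side px [295.9 193.1]
jar [369.2 195.3] ax_mm [37.5 37.6] ell [ 540.  -256.3] rect [ 539.4 -256.4] [36.6 37.2] 90.0 side px [226.9 261.7]
pot [369.1 240.8] ax_mm [38.5 40.5] ell [ 427.8 -255.2] rect [ 427.7 -255. ] [39.2 38.6] 36.3 side px [184.5 245.4]
preamp [116.2 251.3] ax_mm [49.2 67.9] ell [411.6 379.1] rect [412.5 379.8] [53.6 41.2] 15.7 side px [316.1 137.6]
```

View pics/t1.png

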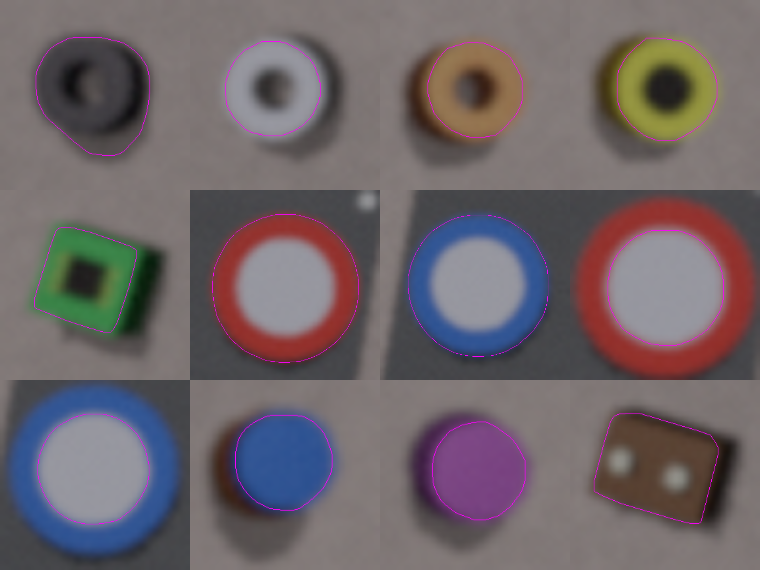

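```bash
cat >> h.py <<'E'
ZT=5.0
def ornt(yaw): return [np.pi,0,yaw]
def best_yaw(p,j):  # j: jaw direction angle; choose equivalent with wrist in range
    c=[]
    for k in range(-2,3):
        y=j+np.pi/2+k*np.pi
        if abs(y)>2*np.pi: continue
        q=bot.inverse_kinematics(p,ornt(y))
        if q is not None: c.append((abs(q[5]),y))
    return min(c)[1]
def st(tag):
    s=bot.read_state();print(tag,"t",round(s["time"],1),"tcp",np.round(s["eef_pos"],1),"yaw",round(s["eef_rot"][2],2),"F",np.round(s["contact_force"],1),"w",round(s["grip_width"]*85,1));return s
def pick(x,y,j,effort=60):
    yw=best_yaw([x,y,200],j)
    bot.reach([x,y,200],ornt(yw)); st("above")
    bot.move_linear([x,y,60],v=200)
    print("hit",bot.move_linear([x,y,ZT],v=80,contact_N=15)); 
    bot.gripper_to(0.2,effort); st("closed")
    bot.move_linear([x,y,205],v=180); return st("lifted")
def place(x,y,zbase,j,clear=190):
    yw=best_yaw([x,y,220],j)
    bot.reach([x,y,220],ornt(yw)); st("over")
    z=zbase+ZT
    bot.move_linear([x,y,z+12],v=150)
    print("hit",bot.move_linear([x,y,z-4],v=20,contact_N=8)); s=st("down")
    bot.gripper_to(0.85); st("open")
    bot.move_linear([*s["eef_pos"][:2],220],v=180)
RED=(489.3,-90.2);BLUE=(514,64.2)
E
python3 - <<'E'
from h import *
T=bot.get_image("top");S=bot.get_image("side")
p=ray(T,166.8,200.9,40);print("lead",p.round(1),px(S,p).round(1))
for j in(-.8,.8): 
  for q in((p[0],p[1],5),(*RED,33),(419.8,249.7,5),(*BLUE,33),(553,-365,5),(434,-372,5),(529.5,355,5)):
    y=best_yaw(q,j);print(j,np.round(q),np.round(y,2),np.round(bot.inverse_kinematics(q,ornt(y)),2))
pts=np.load("start.npz")["s"]
cv2.imwrite("pics/s_a.png",cv2.resize(pts[125:245,205:375],None,fx=4.5,fy=4.5,interpolation=cv2.INTER_CUBIC)[:,:,::-1])
E
```

```text
lead [536.1 246.9  40. ] [334.3 161.8]
-0.8 [536. 247.   5.] -2.37 [ 0.21  0.16 -0.26  1.15  0.   -0.56]
-0.8 [489. -90.  33.] -2.37 [-0.45 -0.15 -0.51  1.2   0.   -1.22]
-0.8 [420. 250.   5.] -2.37 [ 0.27 -0.15 -0.57  1.15  0.   -0.5 ]
-0.8 [514.  64.  33.] 3.91 [-0.13 -0.08 -0.45  1.2   0.   -0.9 ]
-0.8 [ 553 -365    5] 3.91 [-0.78  0.37 -0.01  1.19  0.   -1.55]
-0.8 [ 434 -372    5] -5.51 [-0.94  0.11 -0.32  1.15  0.    1.43]
-0.8 [530. 355.   5.] 3.91 [ 0.39  0.3  -0.1   1.17  0.   -0.38]
0.8 [536. 247.   5.] -3.91 [ 0.21  0.16 -0.26  1.15  0.    0.98]
0.8 [489. -90.  33.] -3.91 [-0.45 -0.15 -0.51  1.2   0.    0.32]
0.8 [420. 250.   5.] -3.91 [ 0.27 -0.15 -0.57  1.15  0.    1.04]
0.8 [514.  64.  33.] -3.91 [-0.13 -0.08 -0.45  1.2   0.    0.64]
0.8 [ 553 -365    5] -3.91 [-0.78  0.37 -0.01  1.19  0.   -0.01]
0.8 [ 434 -372    5] -3.91 [-0.94  0.11 -0.32  1.15  0.   -0.17]
0.8 [530. 355.   5.] -3.91 [ 0.39  0.3  -0.1   1.17  0.    1.16]
```

View pics/s_a.png

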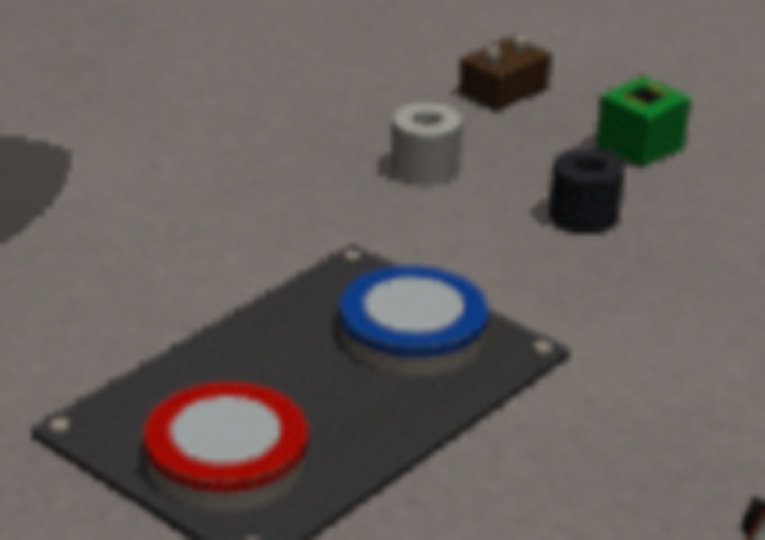

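Run:
```python
from h import *
pick(536.1,246.5,.8)
d=bot.get_image("side");cv2.imwrite("pics/lead_lift.png",d["color"][:,:,::-1])
```

```text
above t 3.8 tcp [536.5 245.8 200. ] yaw 2.37 F [-0.2  0.2 -0.2] w 85.1
hit False
closed t 6.0 tcp [537.5 247.2   6.5] yaw 2.37 F [1.2 1.9 5.3] w 44.3
lifted t 7.2 tcp [535.4 246.3 203.4] yaw 2.37 F [ 0.3 -0.4 -5.7] w 44.6
```

View pics/lead_lift.png

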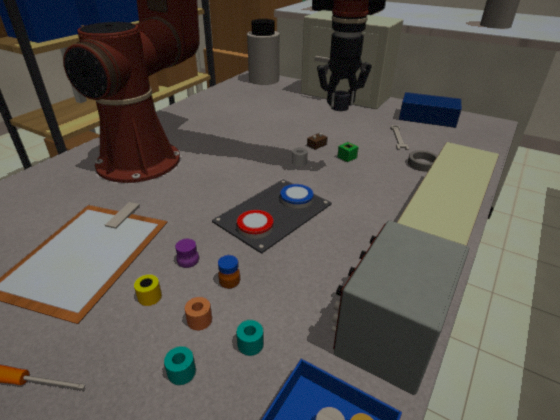

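The lead ring is held at (341,100), with a grip width of 44.6 mm and 5.7 N of weight. Placing it now.

Run:
```python
from h import *
place(*RED,28,.8)
pick(419.8,249.7,.8)
place(*BLUE,28,.8)
bot.reach([440,-250,230],ornt(best_yaw([440,-250,230],.8)))
for n in("top","side"):
    d=bot.get_image(n);cv2.imwrite(f"pics/{n}2.png",d["color"][:,:,::-1])
```

```text
over t 8.5 tcp [489.6 -89.4 219.9] yaw 2.37 F [ 0.   0.7 -6.2] w 44.2
hit True
down t 10.4 tcp [489.3 -90.2  34.5] yaw 2.37 F [-0.6  0.3  6.1] w 44.0
open t 10.8 tcp [488.2 -89.7  33.1] yaw 2.37 F [ 0.2  0.5 -0.3] w 72.4
above t 13.3 tcp [420.3 249.  199.9] yaw 2.37 F [ 0.1  0.  -0.8] w 72.1
hit False
closed t 15.4 tcp [420.5 249.9   6. ] yaw 2.37 F [-1.6 -0.9  5.7] w 45.0
lifted t 16.6 tcp [419.3 249.5 203.7] yaw 2.37 F [ 0.5  0.2 -1. ] w 44.9
over t 17.5 tcp [513.6  64.7 219.5] yaw 2.37 F [-1.   0.6 -1.8] w 44.6
hit True
down t 19.4 tcp [514.   64.2  34. ] yaw 2.37 F [-2.1 -0.3  7.6] w 44.8
open t 19.8 tcp [513.3  64.3  33.1] yaw 2.37 F [ 0.1 -0.9  0.7] w 72.3
```

View pics/top2.png

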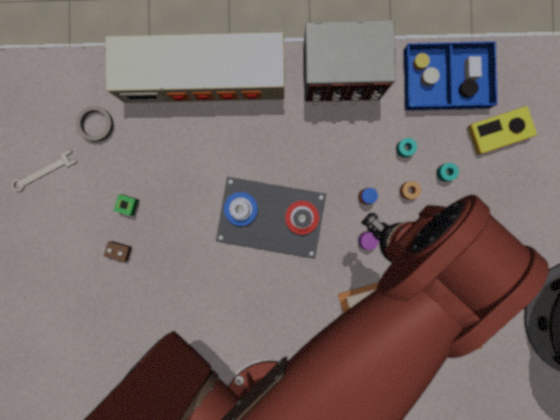

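View pics/side2.png

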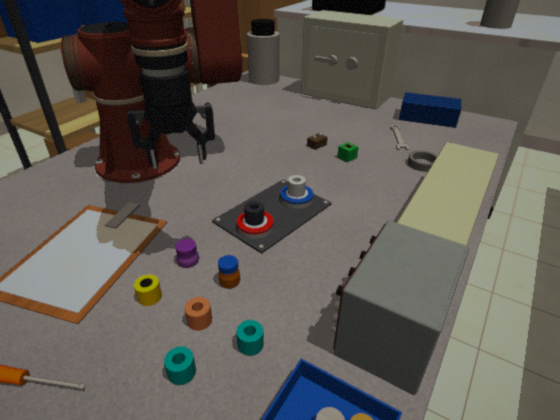

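Lead stands on the red port at top (302,218) and aluminium on the blue port at top (239,209). I'll measure both before stacking.

Run:
```python
from h import *
T=bot.get_image("top")
im=T["color"]
a=cv2.resize(im[185:241,215:329],None,fx=7,fy=7,interpolation=cv2.INTER_CUBIC)
for p,c in((RED,(255,255,0)),(BLUE,(255,255,0))):
    th=np.linspace(0,6.283,60)
    k=np.array([px(T,[p[0]+23*np.cos(t),p[1]+23*np.sin(t),68]) for t in th])
    k=((k-[215,185]+.5)*7-.5).round().astype(int); cv2.polylines(a,[k],True,c,1)
cv2.imwrite("pics/c2.png",a[:,:,::-1])
```

```text
(no output)
```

View pics/c2.png

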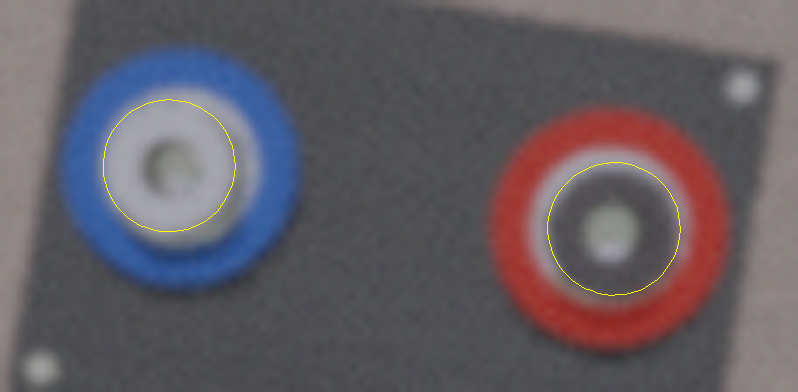

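Both sit within about 2 mm of the expected circles. Next: copper, then the detector.

Run:
```python
from h import *
pick(553.1,-364.8,.8)
place(*RED,68,.8)
pick(433.9,-372,.8)
place(*BLUE,68,.8)
bot.reach([440,-300,240],ornt(best_yaw([440,-300,240],.8)));st("x")
T=bot.get_image("top");S=bot.get_image("side")
im=T["color"]
cv2.imwrite("pics/side3.png",S["color"][:,:,::-1])
a=cv2.resize(im[185:241,215:329],None,fx=7,fy=7,interpolation=cv2.INTER_CUBIC)
for p,c in((RED,(255,255,0)),(BLUE,(255,0,255))):
    th=np.linspace(0,6.283,60)
    k=np.array([px(T,[p[0]+23*np.cos(t),p[1]+23*np.sin(t),108]) for t in th])
    k=((k-[215,185]+.5)*7-.5).round().astype(int); cv2.polylines(a,[k],True,c,1)
cv2.imwrite("pics/c3.png",a[:,:,::-1])
c=cv2.resize(im[188:224,108:144],None,fx=8,fy=8,interpolation=cv2.INTER_CUBIC)
h=cv2.cvtColor(c,cv2.COLOR_RGB2HSV)
m=((h[...,1]>90)&(h[...,2]>110)).astype(np.uint8)
k=max(cv2.findContours(m,0,1)[0],key=cv2.contourArea);r=cv2.minAreaRect(k)
b=cv2.boxPoints(r);w=[ray(T,(u+.5)/8-.5+108,(v+.5)/8-.5+188,40)[:2] for u,v in b]
print("carrier",np.mean(w,0),[np.arctan2(*(w[i+1]-w[i])[::-1]) for i in(0,1)])
```

```text
above t 23.0 tcp [ 553.1 -363.9  199.8] yaw 2.37 F [-0.4  0.4  0.6] w 72.3
hit False
closed t 25.1 tcp [ 553.8 -365.1    6.2] yaw 2.37 F [-0.6  2.1  5.3] w 44.8
lifted t 26.3 tcp [ 552.6 -364.3  203.3] yaw 2.37 F [ 0.6 -0.6 -5.7] w 44.8
over t 27.4 tcp [489.7 -91.1 220. ] yaw 2.37 F [-0.9  0.3 -4.8] w 44.7
hit True
down t 29.0 tcp [489.3 -90.2  74.2] yaw 2.37 F [-1.  -0.1  4.7] w 44.5
open t 29.4 tcp [488.3 -89.7  72.8] yaw 2.37 F [-0.1  0.8  0.1] w 72.1
above t 31.5 tcp [ 434.3 -371.   200. ] yaw 2.37 F [ 0.   0.4 -0.1] w 72.3
hit False
closed t 33.5 tcp [ 434.4 -372.6    6. ] yaw 2.37 F [ 0.3 -0.2  6.2] w 44.5
lifted t 34.8 tcp [ 433.5 -371.5  203.6] yaw 2.37 F [-0.  -0.2 -1.2] w 44.8
over t 36.4 tcp [514.2  63.4 219.8] yaw 2.37 F [-0.8 -0.3 -1. ] w 44.3
hit True
down t 38.0 tcp [514.1  64.2  73.9] yaw 2.37 F [-0.2 -0.3  4.8] w 44.7
open t 38.4 tcp [513.3  64.3  73. ] yaw 2.37 F [-0.3  0.  -0.4] w 72.3
x t 40.8 tcp [ 440.4 -299.1  239.8] yaw 2.37 F [0.1 0.4 0.9] w 72.0
carrier [529.40870426 354.83315409] [np.float64(-0.312251434468584), np.float64(-1.8882191502538541)]
```

View pics/c3.png

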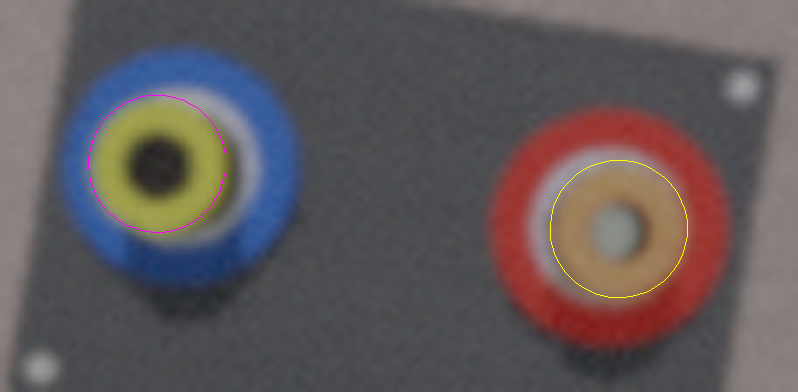

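View pics/side3.png

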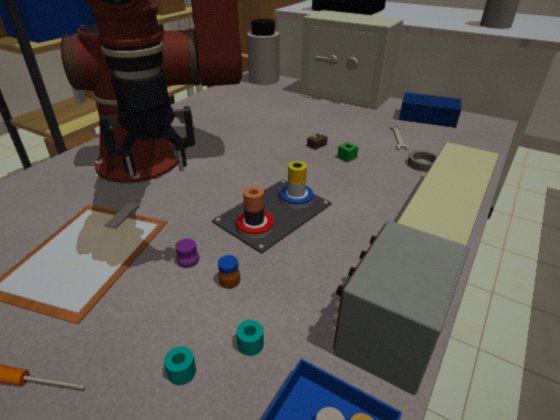

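Detector and copper are centred on their piles (side view: blue pile at (297,180), red pile at (254,205)). Carrier next, gripped square on its faces.

Run:
```python
from h import *
pick(529.5,355,1.256,40)
place(*RED,108,1.256)
bot.reach([440,-300,240],ornt(best_yaw([440,-300,240],.8)));st("x")
T=bot.get_image("top");S=bot.get_image("side")
im=T["color"]
a=cv2.resize(im[185:241,215:329],None,fx=7,fy=7,interpolation=cv2.INTER_CUBIC)
for p,c,z in((RED,(255,255,0),148),(BLUE,(255,0,255),108)):
    th=np.linspace(0,6.283,60)
    k=np.array([px(T,[p[0]+22*np.cos(t),p[1]+22*np.sin(t),z]) for t in th])
    k=((k-[215,185]+.5)*7-.5).round().astype(int); cv2.polylines(a,[k],True,c,1)
b=cv2.resize(S["color"][150:240,205:340],None,fx=5.92,fy=5.92,interpolation=cv2.INTER_CUBIC)
b=cv2.resize(b,(280,187)) if 0 else b
cv2.imwrite("pics/c4.png",a[:,:,::-1]);cv2.imwrite("pics/s4.png",b[:,:,::-1]);cv2.imwrite("pics/top4.png",im[:,:,::-1])
```

```text
above t 43.2 tcp [530.1 354.2 200.1] yaw 2.83 F [-0.1 -0.5  0.1] w 72.4
hit False
closed t 45.3 tcp [530.1 355.3   5.9] yaw 2.83 F [-0.5  0.2  4.2] w 43.4
lifted t 46.6 tcp [528.9 354.7 203.5] yaw 2.83 F [ 0.2 -0.3 -1.7] w 43.4
over t 48.2 tcp [489.6 -89.5 220. ] yaw 2.83 F [ 0.1 -0.1 -0.6] w 43.3
hit True
down t 49.6 tcp [489.5 -90.3 113.8] yaw 2.83 F [ 0.5 -1.7  4. ] w 42.9
open t 50.0 tcp [488.8 -89.9 113. ] yaw 2.83 F [ 0.2 -0.9  0.1] w 72.4
x t 51.6 tcp [ 440.1 -298.9  239.4] yaw 2.37 F [-0.6  0.7 -0.6] w 72.3
```

View pics/c4.png

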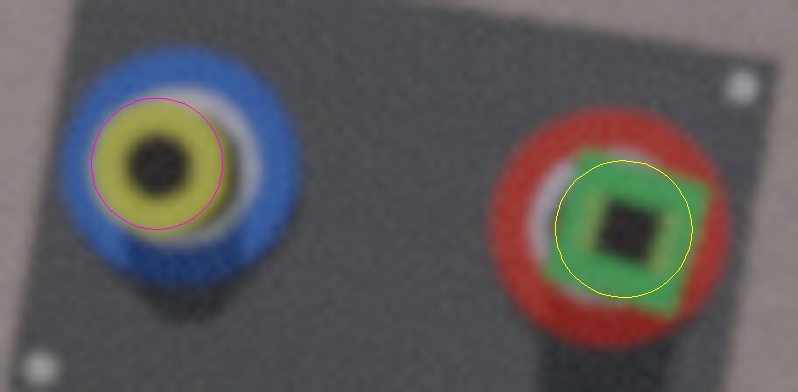

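View pics/s4.png

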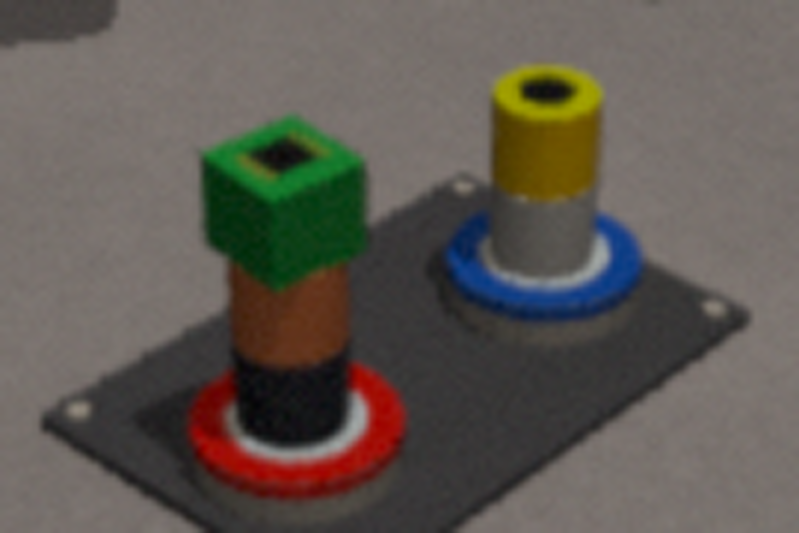

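View pics/top4.png

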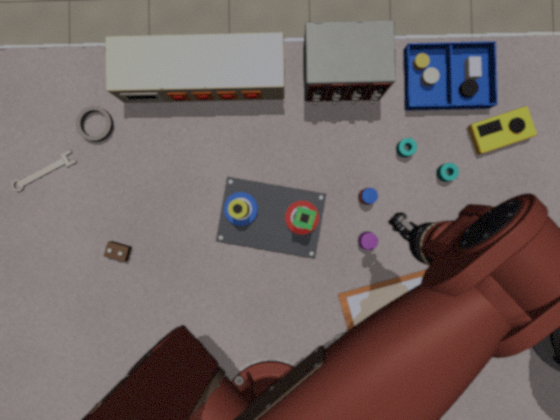

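Both piles are upright and closed. The carrier is about 2 mm off centre, and the jar, pot and preamp box are at their starting pixels. Handing in.

Run:
```python
from station import bot
bot.sign_off(); print(bot.read_state()["time"])
```

```text
the job is handed in; nothing more can be done
the job is handed in; nothing more can be done
```

Both ports are ready, and I handed the job in at about 52 s of the 131 s allowed. The sign-off gives no verdict. I stacked lead, copper and carrier on the red port, and aluminium with the detector on the blue port.

- **Piles:** the last top and side pictures show both piles upright and closed, with chip and window upward. The pieces are centred to about 2–3 mm by eye against the projected outlines, and each placing made contact within about 1.5 mm of the expected height.
- **Bystanders:** the jar, pot, preamp box and turquoise rings show at their starting pixels, checked by eye. The gripper was clear of everything.
- **Disagreement:** the side camera read about 1 pixel (roughly 3 mm) off the top camera, by about the same amount for each piece and port I compared. That is close to the stated calibration error, so I did not correct for it.
- **Failed checks:** the first colour mask for the lead ring took in its shadow, so I read its centre by hand instead. No other check failed.

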